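Load the bolt cassette into the one-way lane

ROBOT

A 6-joint arm with a two-finger parallel gripper is mounted at the origin on the work surface. World frame = base frame: x ahead of the robot, y to its left, z up, the work surface at z = 0. Lengths are in mm, angles in rad, forces in N, time in s.
With the tool pointing down it reaches from about 275 to 1000 mm from the base axis. Payload 8.4 kg.
Tool frame: the origin (TCP) lies at the centre of the arm's flange, where the gripper is bolted on; the fingertips stand r.tip_extent ahead of it and the grasp point (between the pads) lies 155 mm ahead of it (r.tip_extent is the distance from the TCP to the fingertips, in mm); z points along the fingers, y is the direction in which the jaws open and shut (so a half turn about z gives the same grasp; the last joint's range is limited). The gripper opens to 85 mm and grips with 20 to 120 N. Pads are 22 mm wide; open, the fingers measure 114 mm over their backs; the gripper's body (76 mm by 85 mm) begins 54 mm behind the grasp point. The pads swing forward as they close: fully open they stand 13 mm farther back than shut.
Start: joints at [1.22, 0.353, 1.633, -0, 1.155, -0.002], TCP at [213.606, 587.369, 404.681] pointing down, gripper open.
Joint ranges: [-2.63, 2.63], [-0.92, 2.1], [0.06, 2.66], [-1.3, 4.44], [0, 2.69], [-3.02, 3.02]. Speed limits (rad/s): [2.22, 2.22, 2.79, 3.14, 3.14, 3.14].

INTERFACE

Orientations are given as [roll, pitch, yaw] about the fixed x, y, z axes, in that order (R = Rz(yaw) Ry(pitch) Rx(roll)).
In Python, from rig import sense, grab_frame, job, r gives the robot as it stands. The module is installed in compiled form; this text tells all that it offers.
- The arm moves only by the shell command python3 -m creep 'ROWS' [FORCE]. ROWS is JSON, a list of rows, each a list of 7 numbers: the turn, a rotation vector about the tool's x, y, z in rad, then the shift along the tool's x, y, z in mm, then the closure, from 0 (fully open) to 1 (shut). In form: [[wx, wy, wz, dx, dy, dz, fingers], ...]. A call has 1 to 10 rows; each row shifts and turns the pose as measured when the row begins, along the tool's axes as they then stand; what a row does not reach is not made up. A row lasts 1/12 s, in which the tool goes at most 41.7 mm and 7.16 degrees, less where a joint would pass 70% of its speed; a pose out of reach is approached as far as the arm can. A call with a gripper value outside its range is refused whole. The fingers move at their own pace and stop on an object; FORCE is the grip in N (left out, the last holds). Time passes only in rows, so rows that do not move let the fingers close. It gives the time, the measured TCP pose, the force and the opening at its end, in the units of the state.
- sense(): the state, without advancing time (a new reading comes with each control period).
- grab_frame(name): name is "side" or "top"; returns a dict with "color" (420x560x3 uint8, red, green, blue), "mtx" (3x3 intrinsics, pixels), "T" (4x4, takes a point from camera to world coordinates). Camera axes: x right, y down, z forward; pixel columns grow to the right and rows downward; lengths in mm; the calibration is good to about 2 mm. A picture is of the moment at which its call begins. There is no depth.
- job.sign_off(): hands the job in, once; it reports no verdict.
The state is a dict: "clock": time; "qpos": joint angles; "qvel": joint speeds; "joint_efforts": joint torques, N m; "eef_pos": TCP position; "tcp_rot": TCP orientation; "contact_force": force on the tool from outside, world axes, zero at the start; "wrist_torque": the same for the moment, N m; "opening": opening from 0.0 (shut) to 1.0 (fully open).
Only numpy, scipy, OpenCV 4.12 (cv2) and the standard library are available. Lean on these libraries where they do the work, as an engineer would, in place of code of your own. Each camera call takes 0.05 s, during which the arm holds its last target.

TASK

Pick up the bolt cassette with the yellow tab, set it in the mouth of the one-way lane with its steel tongue towards the gate, and push it in until the sprung red pawl clicks down behind its tooth. Then tug it back gently, with some 8 newtons for half a second, to prove that the pawl holds it, and let go, leaving it locked in the lane. Feel your way: never load the gate with more than 18 newtons in or out, and leave everything else on the bench alone.

Things in the scene. Friction and masses are not known exactly. Their poses are not given: they have to be found in the camera images.
- cassette: Bolt cassette with the YELLOW upright tab, 0.18-0.35 kg. Origin: centre of the underside of its blue body (60 x 44 mm, 28 high); +x points to its steel tongue, z up. Tab over the body's centre: 30 mm along x, 14 mm thick along y, z 22 to 72 mm; pinch its 14 mm from above. Tongue: 26 mm wide, 12 thick, from the body out to x = 128 mm.
- cassette_grip (a point): Middle of the yellow tab, 55 mm above the cassette's underside: a good place to pinch. Axes as the cassette's.
- cassette_tooth (a point): Catch face of the tooth on the tongue (cassette x = 93 mm, y 0, z 21 mm, its top edge). The tooth is 21 mm high and 26 wide: square catch face looking back, 14 mm flat top, then a ramp down to 8 mm high at the tongue's tip (x 128).
- lane: One-way lane bolted to the bench. Origin on the bench under the gate; +x is the push-in direction, z up. Floor plate x -240..85, y -50..50 mm, its top at z = 6 mm. Blue guide walls, tops at z 24 mm: 48 mm apart from x -160 to -70, flaring to 76 mm apart at x -230 (the mouth). Open above behind x = -60 mm.
- lane_mouth (a point): Point on the lane's floor (lane x = -200, y = 0, z = 6 mm) where to set the cassette's origin down from above, tongue along the lane's +x; the tongue's tip is then still short of the gate. From here push along +x.
- gate_mid (a point): Nominal gate place (lane x 0, z 55 mm, cheek-top height). The gate (two yellow cheeks 38 mm apart, red pawl between, black buffer ahead) is bolted up to 11 mm nearer or farther along x than this, with no reading of it. Nominal cassette origin in lane x: pawl starts to rise -127, clicks about -87, tongue meets buffer -84, tooth rests on pawl when tugged back -92 mm.
- pawl (a joint): Red sprung pawl, 20 mm wide, 40 long, hung from a pin at lane z 47 mm, pointing ahead and down. Angle in rad: 0 = fully down (rest), rises to about 0.2 as the tooth passes under it, snaps back to 0 behind the tooth (the click). Passing it takes 3 to 10 N along the lane. Once in, the cassette has about 8 mm of free play.
- gate (a joint): The gate (pawl and buffer) sits on rubber mounts giving along lane x: metres, 0 unloaded, + pushed inwards, - when the cassette tugs back on the pawl; 12 N per mm. Reading noise is of the size of the motion: the force on the tool is the better gauge.
- spare: A second cassette, same shape, GREY tab: leave alone. Origin: centre of its body's underside, +x to its tongue (128 mm).
- carton: Small carton 70 x 90 x 60 mm; leave. Origin: centre of underside.
- wrench: Steel wrench lying on the bench, about 140 mm; leave. Origin under its middle.
- oil_can: Green can, 54 mm across, 100 mm high; leave. Origin: centre of underside.
- collar: Steel ring, 56 mm across, 18 mm high; leave. Origin: centre of underside.
Not all that is in view belongs to the job. Leave any green or purple look-alike of the cassette alone.

How it is judged (in metres and radians):
On the way, in this order (a step that is already met when the one before it is completed fails the run):
1. the yellow-tab cassette is in the lane with its tooth past the pawl and the pawl fully down behind it (x of cassette in the frame of lane between -0.107 and -0.06 m and value of joint pawl below 0.04 rad and z of cassette in the frame of lane between 0.003 and 0.01 m and y of cassette in the frame of lane between -0.005 and 0.005 m and angle between the x axis of cassette and the x axis of lane, either way round below 0.12 rad), for 0.1 s.
2. the cassette is tugged back against the lowered pawl with more than 4 N for 0.3 s (contact force between cassette and pawl above 4 N and value of joint pawl below 0.04 rad), for 0.3 s.
At the end, for the whole second after the job is handed in: The yellow-tab cassette is let go, at rest, flat on the lane's floor (underside at lane z 3 to 10 mm), within 5 mm of the lane's centre line and 0.12 rad of its direction, its tooth past the pawl (origin at lane x -107 to -60 mm), the pawl down (below 0.04 rad) (all of step 1 and linear speed of cassette below 0.01 m/s); the robot touches nothing.
It fails at once if the cassette loads the gate (pawl, cheeks or buffer) with more than 18 N (contact force between cassette and gate above 18 N).
It fails at once if the fingers load the gate or its pawl with more than 18 N (contact force between the fingers and gate above 18 N).
It fails at once if another thing on the bench is moved by more than 25 mm (distance of any of spare, carton, wrench, oil_can, collar from where it was at the start of the episode above 0.025 m).
It also fails if it takes over 69 s, if anything falls off the work surface, if the arm or the gripper's body presses on something with over 40 N, if the wrist force passes 120 N, or if a joint passes its speed limit or range.

## Working session

There is one attempt and no reset: what is moved stays moved. The work goes in short steps, Python scripts to look and compute and a shell command to move; the robot and the scene stay as the last step left them, time stands still between calls to the robot, and variables do not carry over. Pictures are saved under pics/ and viewed, and the job is handed in when it is done.

```bash
mkdir -p pics
python3 - <<'E'
from rig import sense, grab_frame, job, r
import cv2,numpy as np,pickle
print(sense()); print(r.tip_extent)
d={}
for n in("side","top"):
    f=grab_frame(n);d[n]=f
    cv2.imwrite(f"pics/{n}0.png",f["color"][:,:,::-1]);print(n,f["mtx"].tolist(),f["T"].round(4).tolist())
pickle.dump(d,open("f0.pkl","wb"))
E
```

```text
{'clock': 0.0, 'qpos': array([ 1.21956962e+00,  3.53600749e-01,  1.63419179e+00, -1.23396442e-05,
        1.15518581e+00, -2.41049210e-03]), 'qvel': array([-5.58369558e-04, -2.75759256e-05, -1.24205849e-03,  7.53962603e-04,
        7.41432641e-04, -4.92662454e-04]), 'joint_efforts': array([-2.93056568e-03, -6.05255842e+01, -3.42060077e+01, -1.47140872e-04,
        9.57720535e-03, -5.05745078e-06]), 'eef_pos': array([213.53363995, 587.11192621, 403.96644412]), 'tcp_rot': array([-3.14020693e+00,  7.94200173e-06,  2.79278143e+00]), 'contact_force': array([ 0.5616241 , -0.5393555 ,  0.31101049]), 'wrist_torque': array([ 0.00453539,  0.03124243, -0.00252741]), 'opening': 0.9999835476095894}
173.4
side [[461.7377885417442, 0.0, 279.00890931598667], [0.0, 461.7377885417442, 212.0728244642298], [0.0, 0.0, 1.0]] [[0.6695, -0.5669, 0.48, -108.6123], [-0.7426, -0.4957, 0.4504, -643.6311], [-0.0174, -0.658, -0.7528, 1065.0466], [0.0, 0.0, 0.0, 1.0]]
top [[540.7909449815435, 0.0, 285.4765171552311], [0.0, 540.7909449815435, 208.3530808523105], [0.0, 0.0, 1.0]] [[-0.0099, -0.9911, 0.1331, 296.252], [-0.9999, 0.0103, 0.0022, -54.4349], [-0.0036, -0.133, -0.9911, 1726.4283], [0.0, 0.0, 0.0, 1.0]]
```

View pics/side0.png

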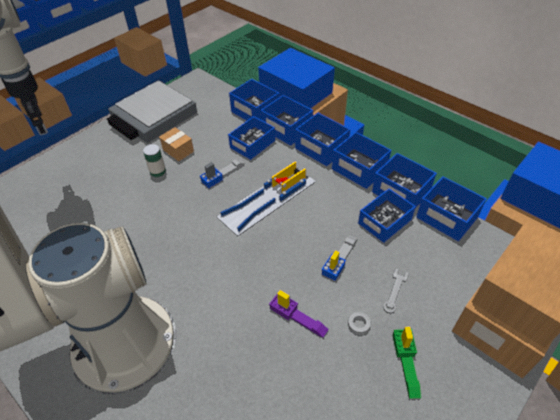

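View pics/top0.png

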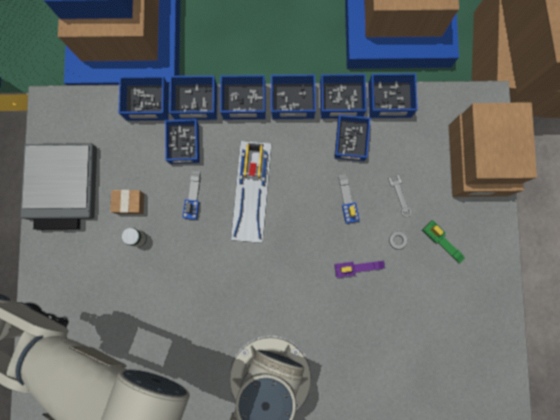

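Candidates in the top view are the blue body with yellow tab at (350,213), purple at (346,269), green at (440,232) and the grey-tab spare at (191,210). The one at (350,213), side (334,262), fits: blue body, steel tongue and yellow tab. I'll confirm it in an enlarged crop.

Run:
```python
import cv2
t=cv2.imread("pics/top0.png");s=cv2.imread("pics/side0.png")
def c(im,x,y,w,h,k,n): cv2.imwrite("pics/"+n,cv2.resize(im[y:y+h,x:x+w],None,fx=k,fy=k,interpolation=cv2.INTER_CUBIC))
c(t,325,165,50,65,9,"c1.png");c(t,225,135,55,115,5,"c2.png");c(s,310,225,60,60,10,"c3.png");c(s,210,155,110,85,7,"c4.png")
```

```text
(no output)
```

View pics/c1.png

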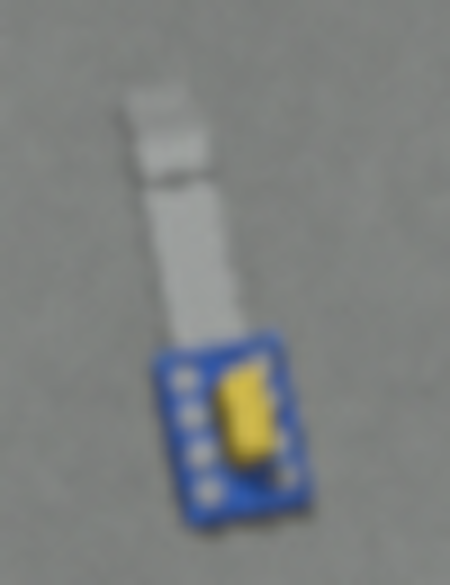

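View pics/c2.png

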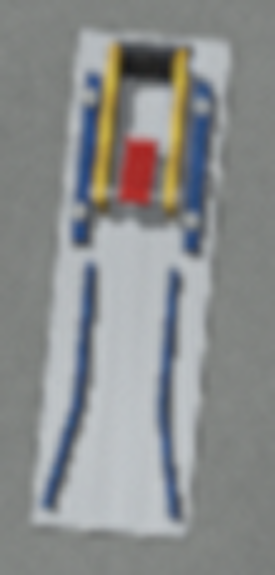

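View pics/c3.png

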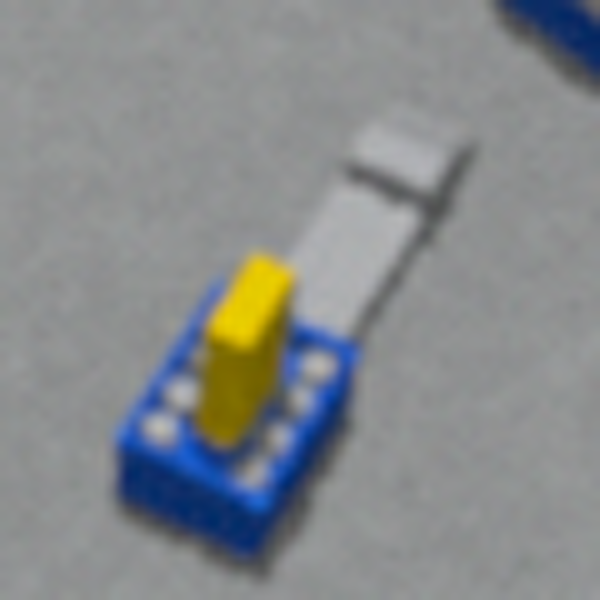

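View pics/c4.png

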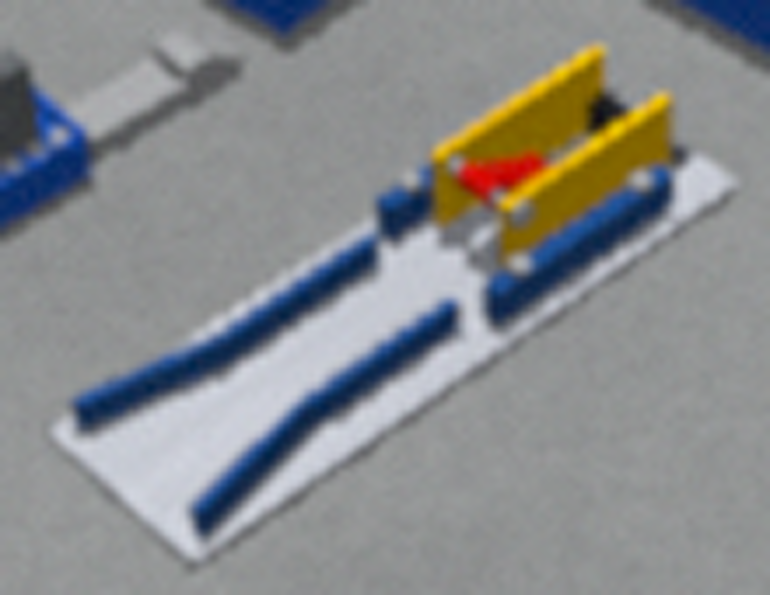

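```bash
cat > h.py <<'E'
import numpy as np,cv2,pickle
from scipy.optimize import least_squares
D=pickle.load(open("f0.pkl","rb"))
def proj(n,P):
    f=D[n];T=f["T"];p=(np.atleast_2d(P)-T[:3,3])@T[:3,:3]; q=p@f["mtx"].T
    return q[:,:2]/q[:,2:]
def place(v,L):
    c,s=np.cos(v[2]),np.sin(v[2]);L=np.atleast_2d(L).astype(float)
    return np.c_[v[0]+c*L[:,0]-s*L[:,1],v[1]+s*L[:,0]+c*L[:,1],L[:,2]]
def crop(pts,x0,y0,k): return (np.array(pts,float)+.5)/k-.5+[x0,y0]
def fit(obs,v0,z=0):
    def res(v): return np.concatenate([(proj(n,place(v,L))-uv).ravel() for n,L,uv in obs])
    s=least_squares(res,v0,loss="soft_l1")
    for o in obs: print(o[0],(proj(o[0],place(s.x,o[1]))-o[2]).round(1).tolist())
    return s.x
E
python3 - <<'E'
from h import *
ct=[(30,22,28),(30,-22,28),(-30,-22,28),(-30,22,28),(93,13,21),(93,-13,21)]
a=crop([(155,352),(282,332),(310,490),(187,518),(140,178),(212,172)],325,165,9)
cs=[(30,-22,28),(-30,-22,28),(-30,22,28),(15,7,72),(15,-7,72),(-15,-7,72),(-15,7,72),(93,13,21),(93,-13,21)]
b=crop([(358,348),(260,508),(122,440),(258,252),(298,268),(250,345),(208,328),(345,165),(432,195)],310,225,10)
for o in ([("top",ct,a),("side",cs,b)],[("top",ct,a)],[("side",cs,b)]): print("CAS",fit(o,[500,-180,.1]).round(3))
lt=[(85,50,6),(85,-50,6),(-240,50,6),(-240,-50,6),(-70,24,24),(-70,-24,24)]
a=crop([(82,28),(230,40),(32,525),(185,537),(96,265),(168,270)],225,135,5)
ls=[(-240,50,6),(-240,-50,6),(85,-50,6)]
b=crop([(50,432),(195,565),(740,182)],210,155,7)
for o in ([("top",lt,a),("side",ls,b)],[("top",lt,a)],[("side",ls,b)]): print("LANE",fit(o,[600,50,0]).round(3))
E
```

```text
top [[0.7, 0.2], [0.1, -0.3], [1.1, 0.5], [1.1, 0.2], [0.7, 0.2], [0.7, -0.8]]
side [[0.2, -0.1], [0.1, -0.1], [-0.8, -0.3], [-0.6, -0.6], [0.1, -0.1], [-0.2, 0.2], [-0.8, -0.3], [-0.1, -1.1], [-0.5, -0.4]]
CAS [ 511.512 -258.664  -24.944]
top [[-0.1, 0.1], [-0.6, -0.3], [0.2, 0.6], [0.2, 0.1], [0.2, 0.1], [0.1, -0.8]]
CAS [ 511.487 -255.971  -12.387]
side [[0.5, 0.2], [0.3, 0.2], [-0.5, -0.1], [-0.3, -0.4], [0.4, 0.2], [0.1, 0.5], [-0.5, -0.0], [0.2, -0.8], [-0.2, -0.1]]
CAS [ 511.24  -259.74  -106.629]
top [[-0.4, 0.3], [0.6, 0.2], [0.3, -0.1], [0.9, 0.1], [0.0, -0.8], [0.6, -0.6]]
side [[-0.7, -0.2], [-0.6, -0.5], [-0.6, -0.1]]
LANE [ 6.63271e+02  5.15810e+01 -9.10000e-02]
top [[-0.5, 0.4], [0.4, 0.5], [-0.3, -0.0], [0.4, 0.3], [-0.3, -0.7], [0.2, -0.5]]
LANE [ 6.62764e+02  5.23270e+01 -9.50000e-02]
side [[-0.1, 0.1], [0.1, -0.2], [-0.0, 0.1]]
LANE [ 6.63756e+02  4.94530e+01 -9.00000e-02]
```

The crop confirms it: blue body, steel tongue, yellow tab, so this is the target. The fits agree. The cassette is at about (511.5, -258.6), yaw 0.186, and the lane at about (663.3, 51.6), yaw -0.092. Their separation between the two cameras differs by only 1 mm. First I'll turn the tool to yaw 0.186.

```bash
python3 -m creep '[[0,0,0.12,0,0,0,0],[0,0,0.12,0,0,0,0],[0,0,0.12,0,0,0,0],[0,0,0.12,0,0,0,0],[0,0,0.12,0,0,0,0],[0,0,0.12,0,0,0,0],[0,0,0.12,0,0,0,0],[0,0,0.12,0,0,0,0],[0,0,0.12,0,0,0,0],[0,0,0.12,0,0,0,0]]' 40
python3 -m creep '[[0,0,0.12,0,0,0,0],[0,0,0.12,0,0,0,0],[0,0,0.12,0,0,0,0],[0,0,0.12,0,0,0,0],[0,0,0.12,0,0,0,0],[0,0,0.12,0,0,0,0],[0,0,0.12,0,0,0,0],[0,0,0.12,0,0,0,0],[0,0,0.12,0,0,0,0],[0,0,0.12,0,0,0,0]]'
cat > go.py <<'E'
import sys,numpy as np
from rig import sense
from scipy.spatial.transform import Rotation as R
def rel(x,y,z,yaw):
    s=sense();A=R.from_euler("xyz",s["tcp_rot"]);B=R.from_euler("xyz",[np.pi,0,yaw])
    print("t",s["clock"],"pos",s["eef_pos"].round(1),"rot",s["tcp_rot"].round(3),"F",s["contact_force"].round(1),"open",round(s["opening"],3))
    print("turn",(A.inv()*B).as_rotvec().round(3),"shift",A.inv().apply(np.array([x,y,z])-s["eef_pos"]).round(1))
if __name__=="__main__": rel(*map(float,sys.argv[1:]))
E
python3 go.py 511.5 -258.6 405 0.186
```

```text
clock: 0.93
eef_pos: [213.0, 585.8, 399.4]
tcp_rot: [-3.138, 0.009, 1.549]
contact_force: [0.2, -0.8, 0.4]
opening: 1.001
clock: 1.77
eef_pos: [212.5, 584.3, 394.8]
tcp_rot: [3.127, 0.011, 0.299]
contact_force: [-0.2, -0.7, -0.5]
opening: 1.001
t 1.7667 pos [212.5 584.3 394.8] rot [3.127 0.011 0.299] F [-0.2 -0.7 -0.5] open 1.001
turn [0.016 0.01  0.113] shift [ 37.8 893.6   2.7]
```

```bash
python3 -m creep '[[0.016,0.01,0.11,0,30,-2,0],[0,0,0,2,37,-1,0],[0,0,0,2,37,-1,0],[0,0,0,2,37,-1,0],[0,0,0,2,37,-1,0],[0,0,0,2,37,-1,0],[0,0,0,2,37,-1,0],[0,0,0,2,37,-1,0],[0,0,0,2,37,-1,0],[0,0,0,2,37,-1,0]]'
python3 go.py 511.5 -258.6 300 0.186
```

```text
clock: 2.6
eef_pos: [296.3, 221.5, 401.6]
tcp_rot: [3.142, 0.002, 0.182]
contact_force: [1.5, 0.2, 0.7]
opening: 0.999
t 2.6 pos [296.3 221.5 401.6] rot [3.142e+00 2.000e-03 1.820e-01] F [1.5 0.2 0.7] open 0.999
turn [ 0.     0.002 -0.004] shift [124.8 511.1 101.4]
```

```bash
python3 -m creep '[[0,0,0,9,37,0,0],[0,0,0,9,37,0,0],[0,0,0,9,37,0,0],[0,0,0,9,37,5,0],[0,0,0,9,37,8,0],[0,0,0,9,37,8,0],[0,0,0,9,37,8,0],[0,0,0,9,37,8,0],[0,0,0,9,37,8,0],[0,0,0,9,37,8,0]]'
python3 go.py 511.5 -258.6 300 0.186
```

```text
clock: 3.43
eef_pos: [452.6, -145.9, 348.8]
tcp_rot: [3.141, -0.005, 0.183]
contact_force: [1.5, 0.8, 0.2]
opening: 0.999
t 3.4333 pos [ 452.6 -145.9  348.8] rot [ 3.141 -0.005  0.183] F [1.5 0.8 0.2] open 0.999
turn [ 0.    -0.005 -0.003] shift [ 37.2 121.5  49. ]
```

```bash
python3 -m creep '[[0,0,0,8,26,5,0],[0,0,0,8,26,8,0],[0,0,0,8,26,8,0],[0,0,0,8,25,8,0],[0,0,0,4,15,8,0],[0,0,0,0,0,8,0],[0,0,0,0,0,3,0]]'
python3 go.py 511.5 -258.6 300 0.186
```

```text
clock: 4.02
eef_pos: [512.3, -269.4, 294.9]
tcp_rot: [3.142, -0.003, 0.175]
contact_force: [-0.5, 0.6, 0.2]
opening: 1.004
t 4.0167 pos [ 512.3 -269.4  294.9] rot [ 3.142e+00 -3.000e-03  1.750e-01] F [-0.5  0.6  0.2] open 1.004
turn [ 0.    -0.003 -0.011] shift [  1.2 -10.8  -5.1]
```

```bash
python3 -m creep '[[0,-0.003,-0.011,1,-10,-5,0],[0,0,0,0,0,-0.5,0],[0,0,0,0,0,-0.5,0]]'
python3 go.py 511.5 -258.6 300 0.186
python3 - <<'E'
from rig import grab_frame
import cv2
for n,(x,y,w,h) in {"side":(285,170,110,120),"top":(315,150,80,100)}.items():
    c=grab_frame(n)["color"][y:y+h,x:x+w,::-1];cv2.imwrite(f"pics/{n}1.png",cv2.resize(c,None,fx=5,fy=5,interpolation=cv2.INTER_CUBIC))
E
```

```text
clock: 4.27
eef_pos: [509.8, -256.3, 300.0]
tcp_rot: [-3.138, 0.003, 0.188]
contact_force: [0.2, 0.5, 0.1]
opening: 1.0
t 4.2667 pos [ 509.8 -256.3  300. ] rot [-3.138e+00  3.000e-03  1.880e-01] F [0.2 0.5 0.1] open 1.0
turn [-0.003  0.003  0.002] shift [ 1.2  2.6 -0. ]
```

View pics/side1.png

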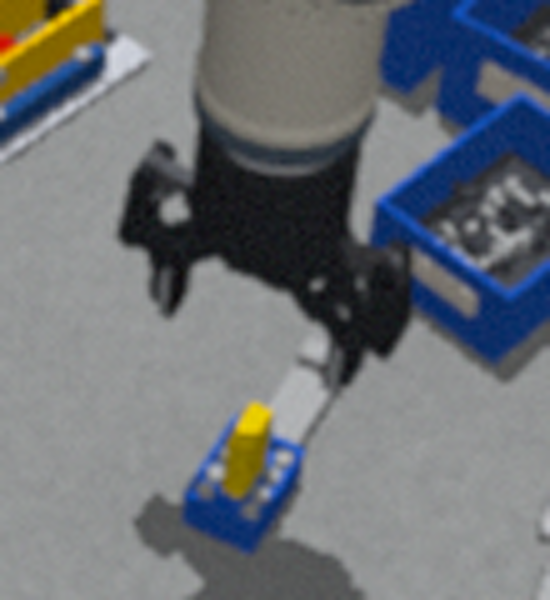

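View pics/top1.png

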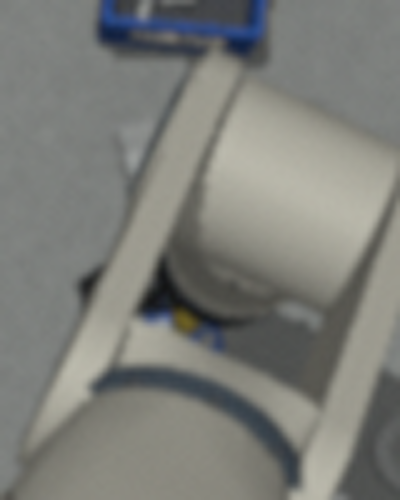

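The side view shows the fingers straddling the tab, which is at about (250,440) in the crop. Descending.

```bash
python3 -m creep '[[0,0,0,1,2,15,0],[0,0,0,0,0,15,0],[0,0,0,0,0,15,0],[0,0,0,0,0,12,0],[0,0,0,0,0,10,0],[0,0,0,0,0,8,0],[0,0,0,0,0,5,0],[0,0,0,0,0,2,0],[0,0,0,0,0,0,0]]'
python3 go.py 511.5 -258.6 210 0.186
```

```text
clock: 5.12
eef_pos: [513.1, -256.1, 219.5]
tcp_rot: [3.139, -0.005, 0.192]
contact_force: [0.2, 0.1, -0.3]
opening: 1.003
t 5.1167 pos [ 513.1 -256.1  219.5] rot [ 3.139 -0.005  0.192] F [ 0.2  0.1 -0.3] open 1.003
turn [ 0.003 -0.005  0.006] shift [-2.1  2.1  9.5]
```

```bash
python3 -m creep '[[0.003,-0.005,0.006,-1.5,2,6,0],[0,0,0,0,0,3,0],[0,0,0,0,0,-0.3,0.3],[0,0,0,0,0,-0.5,0.6],[0,0,0,0,0,-0.5,1],[0,0,0,0,0,-0.5,1],[0,0,0,0,0,-0.5,1],[0,0,0,0,0,-0.5,1],[0,0,0,0,0,-0.5,1],[0,0,0,0,0,-0.5,1]]' 60
python3 go.py 511.5 -258.6 210 0.186
```

```text
clock: 5.95
eef_pos: [512.4, -259.1, 215.4]
tcp_rot: [3.14, -0.001, 0.185]
contact_force: [0.0, 0.2, -2.3]
opening: 0.153
t 5.95 pos [ 512.4 -259.1  215.4] rot [ 3.14e+00 -1.00e-03  1.85e-01] F [ 0.   0.2 -2.3] open 0.153
turn [ 0.001 -0.001 -0.001] shift [-0.8 -0.7  5.4]
```

```bash
python3 -m creep '[[0,0,0,0,0,-5,1],[0,0,0,0,0,-10,1],[0,0,0,0,0,-15,1],[0,0,0,0,0,-20,1],[0,0,0,0,0,-20,1],[0,0,0,0,0,-15,1],[0,0,0,0,0,-10,1],[0,0,0,0,0,-5,1],[0,0,0,0,0,0,1]]'
python3 go.py 511.5 -258.6 300 0.186
python3 - <<'E'
from rig import grab_frame
import cv2,pickle
f=grab_frame("side");pickle.dump({"side":f},open("f1.pkl","wb"))
x,y,w,h=300,170,90,100
cv2.imwrite("pics/side2.png",cv2.resize(f["color"][y:y+h,x:x+w,::-1],None,fx=6,fy=6,interpolation=cv2.INTER_CUBIC))
E
```

```text
clock: 6.7
eef_pos: [511.2, -258.4, 323.3]
tcp_rot: [-3.141, 0.001, 0.185]
contact_force: [0.3, -0.2, -1.7]
opening: 0.154
t 6.7 pos [ 511.2 -258.4  323.3] rot [-3.141e+00  1.000e-03  1.850e-01] F [ 0.3 -0.2 -1.7] open 0.154
turn [-0.     0.001 -0.001] shift [ 0.3  0.2 23.3]
```

View pics/side2.png

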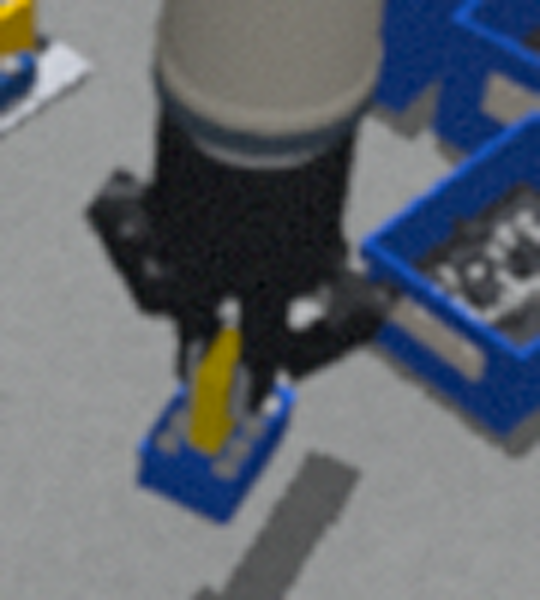

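Cassette is held level. Next I'll turn to the lane direction and carry it above the mouth.

```bash
python3 -m creep '[[0,0,0.1,0,0,-0.5,1],[0,0,0.1,0,0,-0.5,1],[0,0,0.077,0,0,-0.5,1],[0,0,0,0,0,-0.5,1]]'
python3 go.py 464.1 70 320 -0.092
```

```text
clock: 7.08
eef_pos: [509.9, -257.8, 321.4]
tcp_rot: [-3.139, 0.007, -0.104]
contact_force: [0.0, -0.1, -2.7]
opening: 0.154
t 7.0833 pos [ 509.9 -257.8  321.4] rot [-3.139  0.007 -0.104] F [ 0.  -0.1 -2.7] open 0.154
turn [-0.002  0.006 -0.012] shift [ -79.5 -321.2    2.6]
```

```bash
python3 -m creep '[[-0.002,0.006,-0.01,-4,-15,-1,1],[0,0,0,-8,-30,-1,1],[0,0,0,-8,-32,-1,1],[0,0,0,-8,-32,-1,1],[0,0,0,-8,-32,-1,1],[0,0,0,-8,-32,-1,1],[0,0,0,-8,-32,-1,1],[0,0,0,-8,-32,-1,1],[0,0,0,-8,-32,-1,1],[0,0,0,-4,-20,-1,1]]'
python3 go.py 464.1 70 320 -0.092
```

```text
clock: 7.92
eef_pos: [454.4, 48.4, 325.5]
tcp_rot: [-3.14, 0.008, -0.07]
contact_force: [-0.5, 0.1, -3.4]
opening: 0.156
t 7.9167 pos [454.4  48.4 325.5] rot [-3.14   0.008 -0.07 ] F [-0.5  0.1 -3.4] open 0.156
turn [-0.001  0.008  0.022] shift [  8.2 -22.2   5.4]
```

```bash
python3 -m creep '[[-0.001,0.008,0.022,4,-10,0,1],[0,0,0,3,-7,10,1],[0,0,0,0,0,12,1],[0,0,0,0,0,12,1],[0,0,0,0,0,12,1],[0,0,0,0,0,8,1],[0,0,0,0,0,0,1],[0,0,0,0,0,0,1]]'
python3 go.py 464.1 70 240 -0.092
python3 - <<'E'
from rig import grab_frame
import cv2,pickle
d={}
for n,(x,y,w,h) in {"side":(195,120,140,130),"top":(215,130,80,120)}.items():
    f=grab_frame(n);d[n]=f;k=5
    cv2.imwrite(f"pics/{n}3.png",cv2.resize(f["color"][y:y+h,x:x+w,::-1],None,fx=k,fy=k,interpolation=cv2.INTER_CUBIC)[:600])
E
```

```text
clock: 8.58
eef_pos: [458.0, 72.1, 264.0]
tcp_rot: [-3.141, 0.006, -0.065]
contact_force: [0.7, -0.4, -2.4]
opening: 0.151
t 8.5833 pos [458.   72.1 264. ] rot [-3.141  0.006 -0.065] F [ 0.7 -0.4 -2.4] open 0.151
turn [-0.001  0.006  0.027] shift [ 6.4  1.7 24. ]
```

View pics/side3.png

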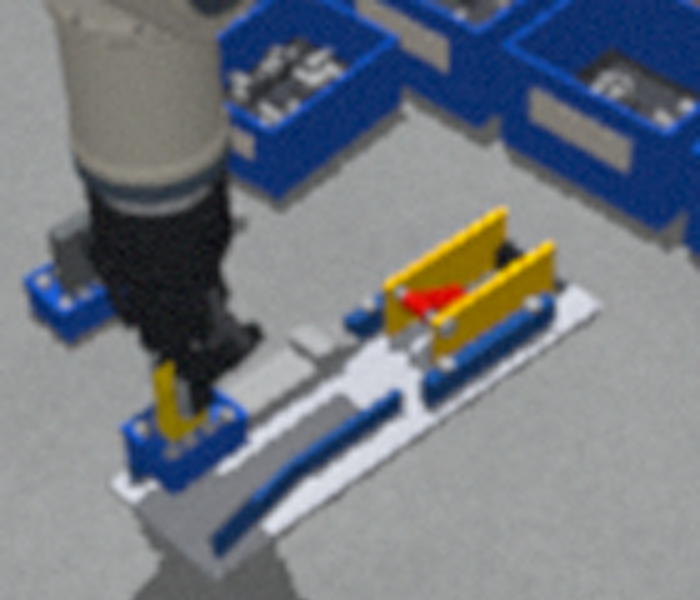

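View pics/top3.png

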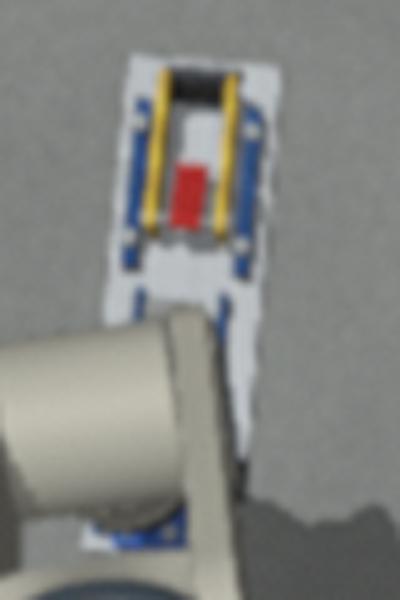

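```bash
python3 -m creep '[[-0.001,0.006,0.027,4,1,4,1],[0,0,0,3,0,4,1],[0,0,0,0,0,5,1],[0,0,0,0,0,5,1],[0,0,0,0,0,4,1],[0,0,0,0,0,0,1],[0,0,0,0,0,0,1]]'
python3 go.py 464.1 70 240 -0.092
python3 - <<'E'
from rig import grab_frame
import cv2,pickle
f=grab_frame("side");x,y,w,h=205,170,75,75
cv2.imwrite("pics/side4.png",cv2.resize(f["color"][y:y+h,x:x+w,::-1],None,fx=8,fy=8,interpolation=cv2.INTER_CUBIC))
E
```

```text
clock: 9.27
eef_pos: [466.5, 70.1, 243.1]
tcp_rot: [-3.14, -0.005, -0.091]
contact_force: [0.1, -0.2, -3.1]
opening: 0.154
t 9.2667 pos [466.5  70.1 243.1] rot [-3.14  -0.005 -0.091] F [ 0.1 -0.2 -3.1] open 0.154
turn [-0.001 -0.005  0.001] shift [-2.4  0.3  3.1]
```

View pics/side4.png

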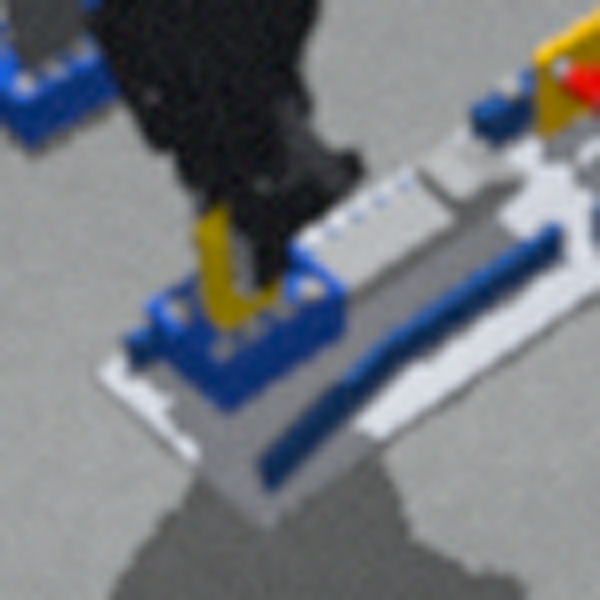

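Run:
```python
from h import *
L=np.array([(-30,22,28),(-30,-22,28),(30,-22,28),(-30,-22,0),(30,-22,0),(30,22,28),(93,13,21)],float)
uv=crop([(150,308),(228,372),(345,297),(230,410),(345,335),(297,247),(420,172)],205,170,8)
f=lambda v:proj("side",place(v[:3],L)+[0,0,v[3]])-uv
s=least_squares(lambda v:f(v).ravel(),[466,70,-.09,30],loss="soft_l1");print(s.x.round(3));print(f(s.x).round(1).tolist())
lane=np.array([663.756,49.453]);c,q=np.cos(-.09),np.sin(-.09)
d=s.x[:2]-lane;print("lane xy",c*d[0]+q*d[1],-q*d[0]+c*d[1])
```

```text
[ 5.07929e+02  1.19637e+02 -1.34000e-01 -4.48740e+01]
[[1.0, -0.3], [-0.5, -0.3], [0.2, -0.4], [0.1, 0.7], [0.8, 0.7], [-2.2, -1.9], [-0.3, 1.1]]
lane xy -161.50474216560585 55.89486207310077
```

Run:
```python
from h import *
L=np.array([(-30,22,28),(-30,-22,28),(30,-22,28),(-30,-22,0),(30,-22,0),(93,13,21)],float)
uv=crop([(150,308),(228,372),(345,297),(230,410),(345,335),(420,172)],205,170,8)
lane=np.array([663.756,49.453]);c,q=np.cos(-.09),np.sin(-.09)
for z in(27,30,33):
    f=lambda v:proj("side",place([*v,-.091],L)+[0,0,z])-uv
    s=least_squares(lambda v:f(v).ravel(),[466,70],loss="soft_l1")
    d=s.x[:2]-lane;print(z,s.x.round(1),f(s.x).round(1).tolist(),"lane",(c*d[0]+q*d[1]).round(1),(-q*d[0]+c*d[1]).round(1))
```

```text
27 [466.8  70.7] [[-0.3, -0.1], [-0.7, 0.1], [0.5, -1.1], [-0.0, 1.6], [1.2, 0.4], [-0.3, -0.7]] lane -198.1 3.4
30 [465.   68.6] [[-0.4, -0.1], [-0.7, 0.2], [0.6, -1.2], [-0.1, 1.6], [1.2, 0.4], [-0.3, -0.8]] lane -199.6 1.2
33 [463.3  66.5] [[-0.4, -0.1], [-0.7, 0.2], [0.6, -1.2], [-0.1, 1.7], [1.2, 0.4], [-0.2, -0.8]] lane -201.1 -1.0
```

Position in the lane is about (-200, +1), which fits inside the flare. Lowering until it touches.

```bash
python3 -m creep '[[0,-0.005,0,-1,0,5,1],[0,0,0,0,0,5,1],[0,0,0,0,0,3,1],[0,0,0,0,0,2,1]]'; for i in 1; do python3 -m creep '[[0,0,0,0,0,1.5,1],[0,0,0,0,0,1.5,1]]'; done;  python3 -m creep '[[0,0,0,0,0,1.5,1],[0,0,0,0,0,1,1]]'
```

```text
clock: 9.65
eef_pos: [465.5, 70.4, 227.5]
tcp_rot: [-3.14, -0.0, -0.091]
contact_force: [1.1, 0.8, -2.7]
opening: 0.154
clock: 9.82
eef_pos: [465.3, 70.4, 223.7]
tcp_rot: [-3.14, 0.0, -0.091]
contact_force: [-0.2, 0.1, -2.2]
opening: 0.154
clock: 9.98
eef_pos: [465.3, 70.4, 220.8]
tcp_rot: [-3.14, 0.0, -0.091]
contact_force: [-0.1, -0.3, -2.1]
opening: 0.154
```

```bash
python3 -m creep '[[0,0,0,0,0,1,1],[0,0,0,0,0,0.5,1]]';  python3 -m creep '[[0,0,0,0,0,1,1],[0,0,0,0,0,0.5,1]]'
```

```text
clock: 10.15
eef_pos: [465.4, 70.6, 220.3]
tcp_rot: [-3.14, 0.001, -0.091]
contact_force: [-3.8, -1.1, 10.5]
opening: 0.153
clock: 10.32
eef_pos: [465.4, 70.6, 220.3]
tcp_rot: [-3.14, 0.0, -0.091]
contact_force: [0.1, 0.1, -1.0]
opening: 0.154
```

Touchdown at TCP z 220.3. Now pushing in, reading position and force in lane axes.

```bash
cat > ln.py <<'E'
import numpy as np
from rig import sense
s=sense();c,q=np.cos(-.092),np.sin(-.092)
d=s["eef_pos"]-[663.3,51.6,0];F=s["contact_force"]
t=lambda v:np.round([c*v[0]+q*v[1],-q*v[0]+c*v[1],v[2]],1)
print("t %.2f lane"%s["clock"],t(d),"F",t(F),"rot",s["tcp_rot"].round(3),"M",s["wrist_torque"].round(2),"op",round(s["opening"],3))
E
python3 ln.py
python3 -m creep '[[0,0,0,3,0,-0.3,1],[0,0,0,5,0,0,1],[0,0,0,5,0,0,1],[0,0,0,5,0,0,1],[0,0,0,3,0,0,1]]' >/dev/null; python3 ln.py
```

```text
t 10.32 lane [-198.8    0.7  220.3] F [ 0.1  0.1 -1. ] rot [-3.14   0.    -0.091] M [-0.17 -0.02 -0.09] op 0.154
t 10.73 lane [-177.     0.3  220.5] F [-1.8  0.8 -0.5] rot [-3.141e+00  3.000e-03 -9.000e-02] M [-0.04  0.13 -0.03] op 0.153
```

```bash
python3 -m creep '[[0,0,0,4,0,0,1],[0,0,0,5,0,0,1],[0,0,0,4,0,0,1]]' >/dev/null; python3 ln.py; python3 -m creep '[[0,0,0,4,0,0,1],[0,0,0,4,0,0,1],[0,0,0,2,0,0,1]]' >/dev/null; python3 ln.py
python3 - <<'E'
from rig import grab_frame
import cv2
f=grab_frame("side");x,y,w,h=205,145,115,95
cv2.imwrite("pics/side5.png",cv2.resize(f["color"][y:y+h,x:x+w,::-1],None,fx=6,fy=6,interpolation=cv2.INTER_CUBIC))
E
```

```text
t 10.98 lane [-162.6    0.3  220.4] F [-3.8 -0.9  3.4] rot [-3.141e+00  3.000e-03 -9.000e-02] M [-0.25  0.3  -0.05] op 0.156
t 11.23 lane [-151.     0.3  220.5] F [-2.4 -0.6  1.7] rot [-3.141e+00  3.000e-03 -9.000e-02] M [-0.22  0.21 -0.02] op 0.154
```

View pics/side5.png

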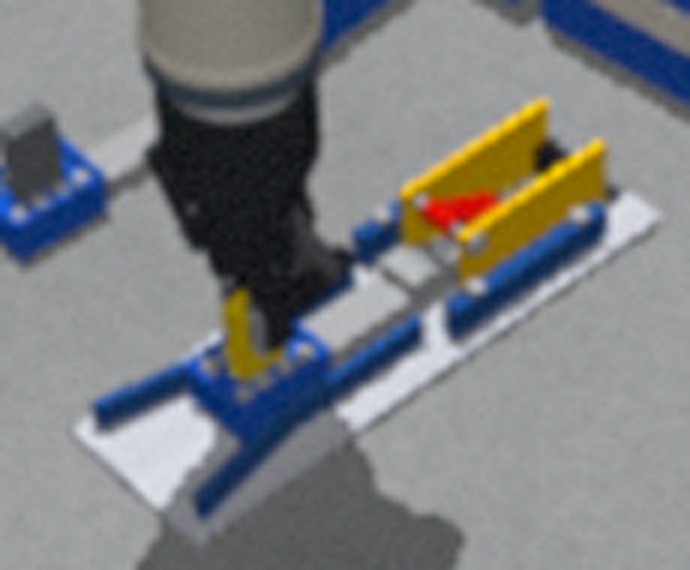

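```bash
python3 -m creep '[[0,0,0,3,0,-0.2,1],[0,0,0,3,0,0,1]]' >/dev/null; python3 ln.py; python3 -m creep '[[0,0,0,2,0,0,1],[0,0,0,2,0,0,1]]' >/dev/null; python3 ln.py; python3 -m creep '[[0,0,0,2,0,0,1],[0,0,0,2,0,0,1]]' >/dev/null; python3 ln.py
```

```text
t 11.45 lane [-144.7    0.3  220.5] F [-2.7 -1.3  1. ] rot [-3.141e+00  3.000e-03 -9.000e-02] M [-0.23  0.22 -0.02] op 0.152
t 11.62 lane [-140.2    0.3  220.5] F [-2.5 -1.1  0.5] rot [-3.141e+00  3.000e-03 -9.100e-02] M [-0.19  0.25 -0.02] op 0.156
t 11.78 lane [-136.     0.3  220.5] F [-3.8 -0.2  1.5] rot [-3.141  0.004 -0.09 ] M [-0.28  0.29 -0.04] op 0.153
```

```bash
python3 -m creep '[[0,0,0,2,0,0,1],[0,0,0,2,0,0,1]]' >/dev/null; python3 ln.py; python3 -m creep '[[0,0,0,1.5,0,0,1],[0,0,0,1.5,0,0,1]]' >/dev/null; python3 ln.py
```

```text
t 11.95 lane [-131.7    0.3  220.5] F [-4.  -0.4  1.7] rot [-3.141  0.004 -0.09 ] M [-0.22  0.25 -0.05] op 0.155
t 12.12 lane [-128.3    0.3  220.5] F [-4.5 -1.4  1.8] rot [-3.141  0.004 -0.09 ] M [-0.24  0.21 -0.04] op 0.156
```

```bash
python3 -m creep '[[0,0,0,1.5,0,0,1],[0,0,0,1.5,0,0,1]]' >/dev/null; python3 ln.py; python3 -m creep '[[0,0,0,1.5,0,0,1],[0,0,0,1.5,0,0,1]]' >/dev/null; python3 ln.py;  python3 -m creep '[[0,0,0,1.5,0,0,1],[0,0,0,1.5,0,0,1]]' >/dev/null; python3 ln.py
```

```text
t 12.28 lane [-125.     0.3  220.5] F [-3.5 -0.8  2.2] rot [-3.141  0.004 -0.09 ] M [-0.23  0.27 -0.01] op 0.155
t 12.45 lane [-121.7    0.3  220.5] F [-3.  -0.1  2.6] rot [-3.141  0.004 -0.09 ] M [-0.29  0.23 -0.06] op 0.154
t 12.62 lane [-118.4    0.3  220.5] F [-4.2 -0.7  2.6] rot [-3.141  0.004 -0.09 ] M [-0.24  0.3  -0.04] op 0.152
```

```bash
python3 -m creep '[[0,0,0,1.5,0,0,1],[0,0,0,1.5,0,0,1]]' >/dev/null; python3 ln.py; python3 -m creep '[[0,0,0,1.5,0,0,1],[0,0,0,1.5,0,0,1]]' >/dev/null; python3 ln.py;  python3 -m creep '[[0,0,0,1,0,0,1],[0,0,0,1,0,0,1]]' >/dev/null; python3 ln.py
```

```text
t 12.78 lane [-115.1    0.3  220.5] F [-3.2 -1.1  1.4] rot [-3.141  0.004 -0.09 ] M [-0.28  0.22 -0.03] op 0.154
t 12.95 lane [-112.3    0.3  220.4] F [-8.9  0.2  6.8] rot [-3.142  0.006 -0.09 ] M [ 0.07  1.06 -0.03] op 0.157
t 13.12 lane [-111.5    0.4  220.4] F [-9.3 -0.1  8.4] rot [ 3.142  0.01  -0.091] M [-0.11  0.68  0.02] op 0.155
```

The pawl begins to lift at about -113, so the gate sits some 12 mm farther in than nominal. I expect the click near -74. I'll keep the tool level as I go.

```bash
python3 -m creep '[[0,0.008,0,1,0,-0.3,1],[0,0.005,0,1.5,0,-0.3,1]]' >/dev/null; python3 ln.py; python3 -m creep '[[0,0.003,0,1.5,0,-0.2,1],[0,0.003,0,1.5,0,0,1]]' >/dev/null; python3 ln.py
```

```text
t 13.28 lane [-110.8    0.4  220.7] F [-6.4 -0.1  0.7] rot [ 3.141e+00  3.000e-03 -9.100e-02] M [ 0.1   0.88 -0.05] op 0.151
t 13.45 lane [-109.7    0.5  220.3] F [-13.    0.5  14.8] rot [ 3.141e+00  3.000e-03 -9.100e-02] M [0.17 1.73 0.03] op 0.157
```

```bash
python3 -m creep '[[0,0.003,0,1,0,-0.5,1],[0,0.003,0,1,0,-0.4,1]]' >/dev/null; python3 ln.py; python3 -m creep '[[0,0.003,0,1.5,0,-0.3,1],[0,0.003,0,1.5,0,-0.3,1]]' >/dev/null; python3 ln.py
```

```text
t 13.62 lane [-109.6    0.5  220.5] F [-6.9 -0.8  3.5] rot [ 3.14e+00  3.00e-03 -9.20e-02] M [0.12 0.95 0.03] op 0.152
t 13.78 lane [-108.7    0.6  220.4] F [-9.2 -0.3  6.2] rot [ 3.14   0.004 -0.092] M [0.16 1.07 0.07] op 0.151
```

```bash
python3 -m creep '[[0.001,0.004,0,1.8,0,-0.4,1],[0,0.003,0,1.8,0,-0.4,1]]' >/dev/null; python3 ln.py; python3 -m creep '[[0,0.003,0,1.8,0,-0.4,1],[0,0.003,0,1.8,0,-0.4,1]]' >/dev/null; python3 ln.py
```

```text
t 13.95 lane [-107.7    0.6  220.3] F [-10.6   0.1   7. ] rot [ 3.14   0.005 -0.092] M [ 0.12  1.11 -0.  ] op 0.152
t 14.12 lane [-106.4    0.6  220.5] F [-9.6 -0.1  5.3] rot [ 3.14   0.006 -0.092] M [0.17 1.04 0.02] op 0.152
```

Run:
```python
from rig import grab_frame
import cv2
f=grab_frame("side");x,y,w,h=215,145,115,95
cv2.imwrite("pics/side6.png",cv2.resize(f["color"][y:y+h,x:x+w,::-1],None,fx=6,fy=6,interpolation=cv2.INTER_CUBIC))
```

```text
(no output)
```

View pics/side6.png

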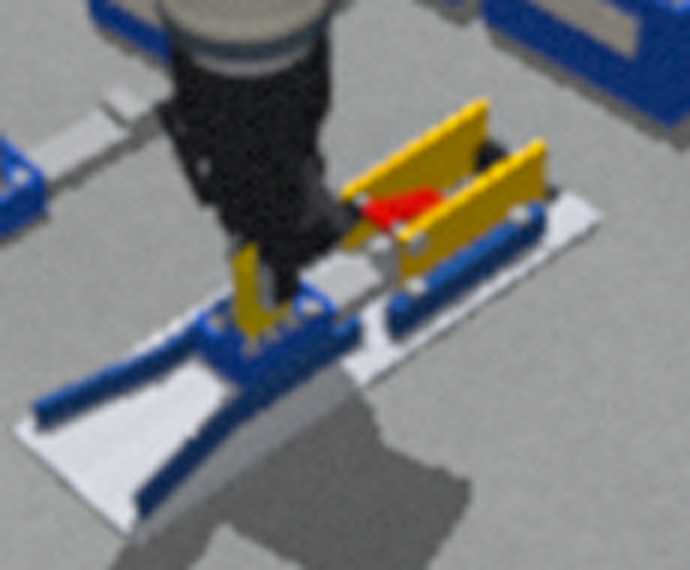

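Tooth is under the red pawl (about (400,210) in the crop) and the pawl is raised. The cassette is flat. Carrying on.

```bash
python3 -m creep '[[0.001,0.006,0,1.8,0,-0.4,1],[0,0.005,0,1.8,0,-0.4,1]]' >/dev/null; python3 ln.py; python3 -m creep '[[0.001,0.004,0,1.8,0,-0.4,1],[0,0.004,0,1.8,0,-0.4,1]]' >/dev/null; python3 ln.py
```

```text
t 14.33 lane [-105.2    0.6  220.4] F [-8.   0.7  2.9] rot [ 3.14e+00  2.00e-03 -9.30e-02] M [ 0.09  1.03 -0.02] op 0.153
t 14.50 lane [-104.1    0.5  220.3] F [-10.1   1.1   8.5] rot [ 3.14e+00  2.00e-03 -9.30e-02] M [0.28 1.41 0.08] op 0.152
```

```bash
python3 -m creep '[[0.001,0.005,0,1.8,0,-0.4,1],[0,0.005,0,1.8,0,-0.4,1],[0,0.005,0,1.8,0,-0.4,1]]' >/dev/null; python3 ln.py; python3 -m creep '[[0.001,0.005,0,1.8,0,-0.4,1],[0,0.005,0,1.8,0,-0.4,1],[0,0.005,0,1.8,0,-0.4,1]]' >/dev/null; python3 ln.py
```

```text
t 14.75 lane [-103.2    0.6  220.3] F [-9.4  0.6  5.5] rot [ 3.14e+00  2.00e-03 -9.40e-02] M [ 0.19  1.31 -0.03] op 0.154
t 15.00 lane [-102.6    0.6  220.3] F [-10.6   1.    6.8] rot [ 3.14e+00  1.00e-03 -9.40e-02] M [0.18 1.46 0.03] op 0.153
```

```bash
python3 -m creep '[[0.001,0.002,0,2,0,-0.6,1],[0,0.002,-0.001,2,0,-0.6,1],[0,0.002,0,2,0,-0.6,1]]' >/dev/null; python3 ln.py; python3 -m creep '[[0.001,0.002,-0.001,2,0,-0.6,1],[0,0.002,0,2,0,-0.6,1],[0,0.002,0,2,0,-0.6,1]]' >/dev/null; python3 ln.py
```

```text
t 15.25 lane [-100.9    0.5  220.7] F [-10.3   0.1   6.2] rot [ 3.14   0.008 -0.093] M [ 0.23  1.21 -0.03] op 0.153
t 15.50 lane [-99.2   0.5 221.4] F [-12.3   0.7   8.6] rot [ 3.14   0.016 -0.093] M [ 0.23  1.28 -0.06] op 0.155
```

```bash
python3 -m creep '[[0.001,0.012,0,1.5,0,0,1],[0,0.007,-0.001,2,0,-0.3,1],[0,0.005,0,2.2,0,-0.3,1]]' >/dev/null; python3 ln.py; python3 -m creep '[[0.001,0.005,-0.001,2.3,0,-0.4,1],[0,0.005,0,2.3,0,-0.4,1]]' >/dev/null; python3 ln.py
```

```text
t 15.75 lane [-97.5   0.5 220.5] F [-10.5   1.4   4.2] rot [ 3.14   0.004 -0.092] M [0.2  1.13 0.01] op 0.151
t 15.92 lane [-96.1   0.5 220.3] F [-15.3   0.7  13.7] rot [ 3.14   0.004 -0.092] M [0.33 1.99 0.06] op 0.154
```

```bash
python3 -m creep '[[0,0.003,0,1.5,0,-0.7,1],[0,0.003,0,1.8,0,-0.5,1]]' >/dev/null; python3 ln.py; python3 -m creep '[[0,0.004,0,1.8,0,-0.5,1],[0,0.004,0,1.8,0,-0.5,1]]' >/dev/null; python3 ln.py
```

```text
t 16.08 lane [-95.5   0.6 220.6] F [-11.3   0.7   7. ] rot [ 3.139  0.006 -0.092] M [0.21 1.42 0.02] op 0.153
t 16.25 lane [-95.2   0.7 220.6] F [-11.3   1.3   7.9] rot [ 3.139  0.009 -0.092] M [0.34 1.3  0.03] op 0.153
```

```bash
python3 -m creep '[[0,0.004,0,1.8,0,-0.5,1],[0,0.004,0,1.8,0,-0.5,1]]' >/dev/null; python3 ln.py; python3 -m creep '[[0,0.004,0,1.8,0,-0.5,1],[0,0.004,0,1.8,0,-0.5,1]]' >/dev/null; python3 ln.py
```

```text
t 16.42 lane [-94.8   0.8 220.8] F [-12.3   0.3   7. ] rot [ 3.138  0.01  -0.093] M [0.2  1.31 0.04] op 0.153
t 16.58 lane [-94.5   0.9 221. ] F [-12.6   0.2   7.7] rot [ 3.138  0.012 -0.093] M [0.26 1.28 0.05] op 0.151
```

```bash
python3 -m creep '[[0.002,0.008,0,1.5,0.3,-0.3,1],[0.001,0.006,0,2,0.2,-0.4,1]]' >/dev/null; python3 ln.py; python3 -m creep '[[0.001,0.005,0,2,0.2,-0.4,1],[0.001,0.005,0,2.1,0,-0.4,1]]' >/dev/null; python3 ln.py
```

```text
t 16.75 lane [-93.1   0.6 220.9] F [-6.4 -0.7  0.1] rot [ 3.14   0.004 -0.093] M [0.01 0.94 0.05] op 0.151
t 16.92 lane [-90.9   0.3 220.5] F [-6.2 -1.4  0.8] rot [-3.141  0.    -0.093] M [-0.17  1.12  0.01] op 0.153
```

Over the ramp and onto the flat top, with the force down to 6 N.

```bash
python3 -m creep '[[0,0.003,-0.001,1.8,0,-0.4,1],[0,0.003,0,1.8,0,-0.4,1]]' >/dev/null; python3 ln.py; python3 -m creep '[[0,0.003,-0.001,1.5,0,-0.4,1],[0,0.003,0,1.5,0,-0.4,1]]' >/dev/null; python3 ln.py
```

```text
t 17.08 lane [-89.5   0.3 220.3] F [-12.8   0.4  10.7] rot [ 3.141e+00  2.000e-03 -9.300e-02] M [0.24 1.66 0.03] op 0.153
t 17.25 lane [-88.9   0.4 220.3] F [-9.2  0.3  5.7] rot [ 3.141e+00  3.000e-03 -9.200e-02] M [ 0.09  1.05 -0.06] op 0.151
```

```bash
python3 -m creep '[[0,0.004,0,1.5,0,-0.4,1],[0,0.004,0,1.5,0,-0.4,1]]' >/dev/null; python3 ln.py; python3 -m creep '[[0,0.004,0,1.5,0,-0.4,1],[0,0.004,0,1.5,0,-0.4,1]]' >/dev/null; python3 ln.py
```

```text
t 17.42 lane [-87.9   0.5 220.4] F [-6.5  0.5  3.3] rot [ 3.14e+00  2.00e-03 -9.20e-02] M [0.06 0.92 0.04] op 0.154
t 17.58 lane [-87.    0.5 220.3] F [-8.9  1.4  5.5] rot [ 3.14e+00  1.00e-03 -9.20e-02] M [ 0.1   1.24 -0.01] op 0.153
```

```bash
python3 -m creep '[[0.001,0.003,0,1.5,0,-0.5,1],[0,0.003,0,1.5,0,-0.5,1]]' >/dev/null; python3 ln.py; python3 -m creep '[[0,0.004,0,1.5,0,-0.4,1],[0,0.004,0,1.5,0,-0.4,1]]' >/dev/null; python3 ln.py
```

```text
t 17.75 lane [-86.1   0.5 220.3] F [-7.6  0.4  2.9] rot [ 3.14e+00  2.00e-03 -9.30e-02] M [ 0.1   0.96 -0.01] op 0.155
t 17.92 lane [-85.3   0.6 220.3] F [-9.   0.2  5.7] rot [ 3.14e+00  1.00e-03 -9.30e-02] M [ 0.15  1.33 -0.01] op 0.152
```

```bash
python3 -m creep '[[0.001,0.004,0,1.5,0,-0.5,1],[0,0.004,0,1.5,0,-0.5,1]]' >/dev/null; python3 ln.py; python3 -m creep '[[0,0.004,0,1.5,0,-0.5,1],[0,0.004,0,1.5,0,-0.5,1]]' >/dev/null; python3 ln.py
```

```text
t 18.08 lane [-84.7   0.6 220.3] F [-6.8  0.8  1.9] rot [ 3.14   0.    -0.093] M [ 0.07  1.03 -0.02] op 0.153
t 18.25 lane [-83.7   0.6 220.3] F [-8.3  0.1  4. ] rot [ 3.14e+00 -1.00e-03 -9.40e-02] M [ 0.1   1.15 -0.05] op 0.151
```

Run:
```python
from rig import grab_frame
import cv2
for n,(x,y,w,h) in {"side":(235,140,90,80),"top":(225,130,65,80)}.items():
    f=grab_frame(n)
    cv2.imwrite(f"pics/{n}7.png",cv2.resize(f["color"][y:y+h,x:x+w,::-1],None,fx=7,fy=7,interpolation=cv2.INTER_CUBIC))
```

```text
(no output)
```

View pics/side7.png

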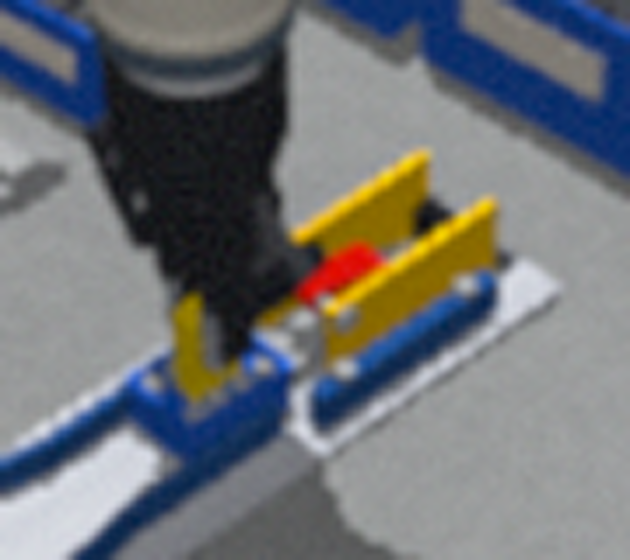

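View pics/top7.png

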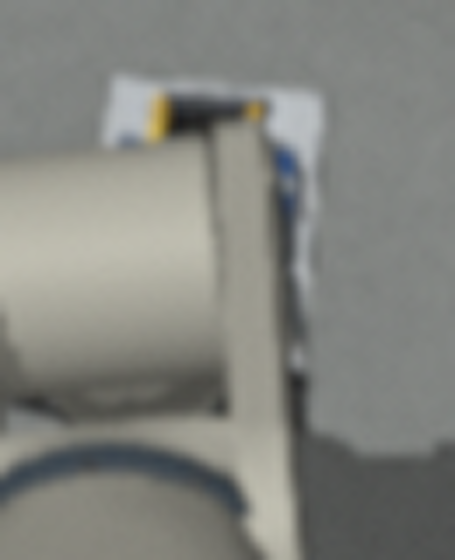

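The pawl (red, (345,270)) is still raised on the tooth's flat. Continuing.

```bash
python3 -m creep '[[0.001,0.003,-0.001,1.6,0.1,-0.5,1],[0,0.003,0,1.6,0,-0.5,1],[0,0.003,0,1.6,0,-0.5,1]]' >/dev/null; python3 ln.py; python3 -m creep '[[0.001,0.003,-0.001,1.6,0.1,-0.5,1],[0,0.003,0,1.6,0,-0.5,1]]' >/dev/null; python3 ln.py
```

```text
t 18.60 lane [-82.1   0.6 220.3] F [-5.5  0.1  1. ] rot [ 3.14e+00  1.00e-03 -9.30e-02] M [-0.02  0.81  0.  ] op 0.153
t 18.77 lane [-80.5   0.5 220.3] F [-6.3  0.5  1. ] rot [ 3.141 -0.    -0.092] M [ 0.09  0.77 -0.03] op 0.151
```

```bash
python3 -m creep '[[0.001,0.003,-0.001,1.6,0.1,-0.5,1],[0,0.003,0,1.6,0,-0.5,1],[0,0.003,0,1.6,0,-0.5,1]]' >/dev/null; python3 ln.py; python3 -m creep '[[0.001,0.003,-0.001,1.6,0.1,-0.5,1],[0,0.003,0,1.6,0,-0.5,1]]' >/dev/null; python3 ln.py
```

```text
t 19.02 lane [-78.    0.4 220.3] F [-5.7  0.5  0.3] rot [ 3.141e+00 -1.000e-03 -9.200e-02] M [ 0.01  0.75 -0.04] op 0.149
t 19.18 lane [-76.4   0.3 220.3] F [-5.6 -0.7  2. ] rot [-3.142e+00 -1.000e-03 -9.100e-02] M [ 0.03  0.86 -0.06] op 0.157
```

```bash
python3 -m creep '[[0,0.001,0,1.4,0,-0.4,1]]' >/dev/null; python3 ln.py; python3 -m creep '[[0,0.001,0,1.4,0,-0.4,1]]' >/dev/null; python3 ln.py; python3 -m creep '[[0,0.001,0,1.4,0,-0.4,1]]' >/dev/null; python3 ln.py
```

```text
t 19.27 lane [-75.2   0.3 220.4] F [-0.6 -1.3 -2. ] rot [-3.142e+00 -1.000e-03 -9.100e-02] M [-0.16  0.19 -0.01] op 0.156
t 19.35 lane [-73.5   0.3 220.5] F [ 0.2 -0.9 -2.5] rot [ 3.142e+00 -3.000e-03 -9.100e-02] M [-0.18  0.21 -0.04] op 0.155
t 19.43 lane [-71.8   0.3 220.7] F [-2.5 -0.9 -1.5] rot [ 3.142 -0.004 -0.091] M [-0.12  0.56  0.05] op 0.153
```

The click came at about -75, where the force fell to 0. The buffer is just touching at -72. Stopping to look.

```bash
python3 -m creep '[[0,-0.003,0,-0.5,0,0,1],[0,0,0,0,0,-0.2,1]]' >/dev/null; python3 ln.py
python3 - <<'E'
from rig import grab_frame
import cv2
f=grab_frame("side");x,y,w,h=235,140,90,80
cv2.imwrite(f"pics/side8.png",cv2.resize(f["color"][y:y+h,x:x+w,::-1],None,fx=7,fy=7,interpolation=cv2.INTER_CUBIC))
E
```

```text
t 19.60 lane [-71.6   0.3 220.8] F [-0.9 -1.6 -3.9] rot [-3.142e+00 -2.000e-03 -9.100e-02] M [-0.14  0.29  0.01] op 0.154
```

View pics/side8.png

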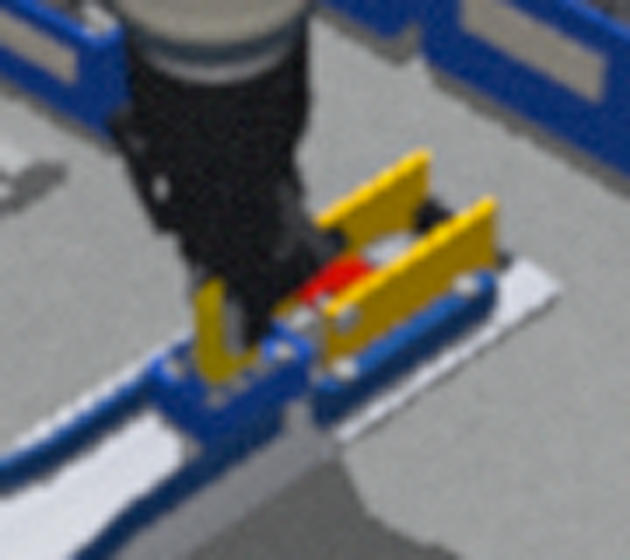

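The pawl has dropped, and the silver tooth now shows ahead of it at (385,250). Next is the gentle tug back through the free play.

```bash
python3 -m creep '[[0,-0.002,0,-1.5,0,-0.2,1],[0,0,0,-1.5,0,-0.3,1],[0,0,0,-1,0,-0.3,1]]' >/dev/null; python3 ln.py; python3 -m creep '[[0,0,0,-1,0,-0.3,1],[0,0,0,-1,0,-0.3,1]]' >/dev/null; python3 ln.py;  python3 -m creep '[[0,0,0,-0.7,0,-0.3,1]]' >/dev/null; python3 ln.py
```

```text
t 19.90 lane [-75.    0.3 221.8] F [ 1.8 -1.  -4. ] rot [-3.141e+00 -2.000e-03 -9.100e-02] M [-0.28 -0.09  0.04] op 0.156
t 20.07 lane [-7.680e+01  2.000e-01  2.223e+02] F [ 3.9 -1.  -9.2] rot [-3.141 -0.004 -0.091] M [-0.31 -0.25  0.04] op 0.152
t 20.15 lane [-7.750e+01  2.000e-01  2.224e+02] F [ 4.6 -2.  -9.6] rot [-3.141 -0.004 -0.091] M [-0.27 -0.31 -0.  ] op 0.149
```

```bash
python3 -m creep '[[0,0,0,-0.7,0,-0.3,1]]' >/dev/null; python3 ln.py;python3 -m creep '[[0,0,0,-0.7,0,-0.3,1]]' >/dev/null; python3 ln.py
```

```text
t 20.23 lane [-7.800e+01  2.000e-01  2.225e+02] F [  4.5  -0.7 -10.5] rot [-3.141 -0.005 -0.091] M [-0.25 -0.31  0.  ] op 0.154
t 20.32 lane [-7.870e+01  2.000e-01  2.227e+02] F [ 6.  -0.2 -9.4] rot [-3.141 -0.005 -0.091] M [-0.25 -0.34 -0.01] op 0.155
```

I've lifted about 2 mm too far, so the tongue is rubbing up under the pawl. Lowering back first.

```bash
python3 -m creep '[[0,-0.004,0,0.5,0,0.8,1]]' >/dev/null; python3 ln.py;python3 -m creep '[[0,0,0,0,0,0.5,1]]' >/dev/null; python3 ln.py;python3 -m creep '[[0,0,0,0,0,0.3,1]]' >/dev/null; python3 ln.py
```

```text
t 20.40 lane [-7.840e+01  2.000e-01  2.219e+02] F [-0.5 -0.8 -2.6] rot [-3.141e+00 -1.000e-03 -9.100e-02] M [-0.24  0.03  0.  ] op 0.153
t 20.48 lane [-7.850e+01  2.000e-01  2.215e+02] F [-0.8 -1.6 -2.2] rot [-3.141  0.    -0.091] M [-0.23 -0.02  0.01] op 0.152
t 20.57 lane [-7.860e+01  2.000e-01  2.214e+02] F [ 0.5 -1.3 -1.4] rot [-3.141  0.    -0.091] M [-0.29 -0.09 -0.04] op 0.149
```

```bash
python3 -m creep '[[0,0,0,0,0,0.7,1],[0,0,0,0,0,0.4,1]]' >/dev/null; python3 ln.py;python3 -m creep '[[0,0,0,-0.7,0,0.2,1]]' >/dev/null; python3 ln.py;python3 -m creep '[[0,0,0,-0.8,0,0,1]]' >/dev/null; python3 ln.py
```

```text
t 20.73 lane [-7.870e+01  2.000e-01  2.208e+02] F [ 0.3 -1.3 -2.4] rot [-3.141e+00  1.000e-03 -9.100e-02] M [-0.23  0.    0.02] op 0.154
t 20.82 lane [-7.930e+01  2.000e-01  2.207e+02] F [ 1.3 -2.3 -2.6] rot [-3.141  0.    -0.091] M [-0.3  -0.09 -0.07] op 0.152
t 20.90 lane [-8.020e+01  2.000e-01  2.208e+02] F [ 1.5 -0.5 -3.7] rot [-3.141  0.    -0.091] M [-0.32 -0.28  0.03] op 0.155
```

```bash
python3 -m creep '[[0,0,0,-0.8,0,0,1]]' >/dev/null; python3 ln.py;python3 -m creep '[[0,0,0,-0.8,0,0.1,1]]' >/dev/null; python3 ln.py;python3 -m creep '[[0,0,0,-0.8,0,0.1,1]]' >/dev/null; python3 ln.py
```

```text
t 20.98 lane [-8.070e+01  2.000e-01  2.209e+02] F [ 4.6 -1.2 -5.3] rot [-3.141e+00 -1.000e-03 -9.100e-02] M [-0.46 -0.59  0.01] op 0.15
t 21.07 lane [-8.10e+01  2.00e-01  2.21e+02] F [ 4.5 -2.2 -5. ] rot [-3.141e+00 -3.000e-03 -9.100e-02] M [-0.45 -0.71 -0.04] op 0.15
t 21.15 lane [-8.14e+01  2.00e-01  2.21e+02] F [ 4.7 -2.1 -5.8] rot [-3.141 -0.004 -0.09 ] M [-0.47 -0.67 -0.02] op 0.156
```

```bash
python3 -m creep '[[0,-0.004,0,-1.1,0,0.3,1]]' >/dev/null; python3 ln.py;python3 -m creep '[[0,-0.003,0,-1.3,0,0.2,1]]' >/dev/null; python3 ln.py;python3 -m creep '[[0,-0.003,0,-1.4,0,0.2,1]]' >/dev/null; python3 ln.py
```

```text
t 21.23 lane [-8.15e+01  2.00e-01  2.21e+02] F [ 9.2 -3.  -6.9] rot [-3.141 -0.004 -0.09 ] M [-0.72 -1.31 -0.08] op 0.153
t 21.32 lane [-8.170e+01  1.000e-01  2.211e+02] F [ 9.3 -3.4 -8.7] rot [-3.141 -0.004 -0.09 ] M [-0.67 -1.24 -0.05] op 0.154
t 21.40 lane [-8.180e+01  1.000e-01  2.212e+02] F [ 9.1 -2.5 -8.6] rot [-3.14  -0.005 -0.09 ] M [-0.68 -1.23 -0.06] op 0.152
```

```bash
python3 -m creep '[[0,-0.003,0,-1.2,0,0.3,1],[0,-0.003,0,-1.2,0,0.3,1]]' >/dev/null; python3 ln.py;python3 -m creep '[[0,-0.003,0,-1.2,0,0.3,1],[0,-0.003,0,-1.2,0,0.3,1]]' >/dev/null; python3 ln.py;python3 -m creep '[[0,-0.003,0,-1.2,0,0.3,1],[0,-0.003,0,-1.2,0,0.3,1]]' >/dev/null; python3 ln.py
```

```text
t 21.57 lane [-82.   -0.  221.2] F [ 7.3 -2.3 -7.4] rot [-3.14  -0.006 -0.09 ] M [-0.53 -0.99 -0.05] op 0.156
t 21.73 lane [-8.210e+01 -1.000e-01  2.212e+02] F [ 8.1 -3.5 -7.8] rot [-3.139 -0.007 -0.09 ] M [-0.62 -1.   -0.05] op 0.155
t 21.90 lane [-8.220e+01 -2.000e-01  2.212e+02] F [ 7.7 -2.  -7.5] rot [-3.139 -0.007 -0.09 ] M [-0.54 -0.95 -0.07] op 0.154
```

It held 7–9 N for 0.7 s, but the nose was slightly lifted (z +0.9, pitch -0.007), which could have raised the pawl a little. I'll ease off, set the cassette flat and repeat the tug to be sure.

```bash
python3 -m creep '[[0.001,-0.007,0,1,0.2,0.5,1],[0,-0.002,0,0.8,0.1,0.5,1]]' >/dev/null; python3 ln.py;python3 -m creep '[[0,0,0,0.5,0,0.6,1],[0,0,0,0,0,0.6,1]]' >/dev/null; python3 ln.py;python3 -m creep '[[0,0,0,0,0,0.6,1],[0,0,0,0,0,0.6,1]]' >/dev/null; python3 ln.py
```

```text
t 22.07 lane [-79.9  -0.5 220.6] F [-0.4 -0.3 -1.9] rot [-3.138  0.    -0.089] M [-0.08  0.11 -0.01] op 0.151
t 22.23 lane [-79.7  -0.4 220.3] F [-0.  -2.6  5.8] rot [-3.138e+00  2.000e-03 -9.000e-02] M [-0.75 -0.05 -0.02] op 0.155
t 22.40 lane [-79.7  -0.4 220.4] F [-2.  -2.1  5.4] rot [-3.138e+00  1.000e-03 -8.900e-02] M [-0.52  0.05 -0.1 ] op 0.155
```

```bash
python3 -m creep '[[-0.003,-0.001,0,-0.8,0,0.3,1]]' >/dev/null; python3 ln.py;python3 -m creep '[[0,-0.003,0,-1.2,0,0.5,1]]' >/dev/null; python3 ln.py;python3 -m creep '[[0,-0.004,0,-1.4,0,0.5,1]]' >/dev/null; python3 ln.py
```

```text
t 22.48 lane [-8.030e+01 -2.000e-01  2.204e+02] F [ 3.8  1.2 -2.7] rot [-3.14e+00  1.00e-03 -8.90e-02] M [ 0.17 -0.82  0.12] op 0.153
t 22.57 lane [-80.7   0.  220.4] F [ 9.5 -3.  -3.7] rot [-3.14e+00  1.00e-03 -8.90e-02] M [-0.68 -1.43 -0.06] op 0.155
t 22.65 lane [-8.080e+01  1.000e-01  2.204e+02] F [10.  -4.8 -3.4] rot [-3.14e+00  1.00e-03 -8.90e-02] M [-1.07 -1.51 -0.08] op 0.153
```

Flat this time (z 220.4, pitch 0.001) with about 9.5 N. Holding.

```bash
python3 -m creep '[[0,-0.004,0,-1.2,0,0.5,1],[0,-0.004,0,-1.2,0,0.5,1]]' >/dev/null; python3 ln.py;python3 -m creep '[[0,-0.004,0,-1.2,0,0.5,1],[0,-0.004,0,-1.2,0,0.5,1],[0,-0.004,0,-1.2,0,0.5,1]]' >/dev/null; python3 ln.py; python3 -m creep '[[0,-0.004,0,-1.2,0,0.5,1],[0,-0.004,0,-1.2,0,0.5,1]]' >/dev/null; python3 ln.py
```

```text
t 22.82 lane [-80.7   0.  220.4] F [ 6.2 -2.2 -1.2] rot [-3.14e+00  1.00e-03 -8.80e-02] M [-0.68 -1.14 -0.05] op 0.153
t 23.07 lane [-8.060e+01 -1.000e-01  2.204e+02] F [ 6.3 -2.5 -1.3] rot [-3.139e+00  2.000e-03 -8.800e-02] M [-0.71 -1.15 -0.11] op 0.151
t 23.23 lane [-8.050e+01 -1.000e-01  2.204e+02] F [ 6.2 -2.6 -1.6] rot [-3.139e+00  2.000e-03 -8.800e-02] M [-0.74 -1.14 -0.16] op 0.151
```

```bash
python3 -m creep '[[0,-0.003,0,-1.6,0,0.4,1],[0,-0.003,0,-1.6,0,0.4,1]]' >/dev/null; python3 ln.py;python3 -m creep '[[0,-0.003,0,-1.6,0,0.4,1],[0,-0.003,0,-1.6,0,0.4,1],[0,-0.003,0,-1.6,0,0.4,1]]' >/dev/null; python3 ln.py; python3 -m creep '[[0,-0.003,0,-1.6,0,0.4,1],[0,-0.003,0,-1.6,0,0.4,1]]' >/dev/null; python3 ln.py
```

```text
t 23.40 lane [-80.9  -0.3 220.4] F [ 7.5 -2.6 -4.7] rot [-3.139 -0.    -0.088] M [-0.65 -1.32 -0.07] op 0.151
t 23.65 lane [-81.5  -0.3 220.4] F [ 7.2 -2.7 -3.1] rot [-3.138 -0.004 -0.088] M [-0.74 -1.04 -0.13] op 0.154
t 23.82 lane [-81.9  -0.4 220.4] F [ 8.4 -2.3 -2.3] rot [-3.138 -0.006 -0.088] M [-0.72 -1.03 -0.12] op 0.158
```

That held 7–8.4 N for about 0.6 s. Easing forward and releasing.

```bash
python3 -m creep '[[-0.003,-0.006,0,1,0,0,1],[0,0,0,1,0,0,1],[0,0,0,0.5,0,0,1]]' >/dev/null; python3 ln.py; python3 -m creep '[[0,0,0,0,0,0,0.8],[0,0,0,0,0,-0.2,0.7],[0,0,0,0,0,-0.3,0.6],[0,0,0,0,0,-0.3,0.6],[0,0,0,0,0,-0.3,0.6]]' >/dev/null; python3 ln.py
```

```text
t 24.07 lane [-7.960e+01 -2.000e-01  2.203e+02] F [-2.7 -0.6  5.4] rot [-3.14e+00  1.00e-03 -8.80e-02] M [-0.34  0.13 -0.03] op 0.153
t 24.48 lane [-8.070e+01  1.000e-01  2.209e+02] F [0.2 0.4 0.1] rot [-3.14e+00  3.00e-03 -8.80e-02] M [-0.01 -0.01  0.03] op 0.396
```

```bash
python3 -m creep '[[0,0,0,0,0,-5,0.6],[0,0,0,0,0,-8,0.6],[0,0,0,0,0,-10,0.6],[0,0,0,0,0,-12,0.6],[0,0,0,0,0,-12,0.6],[0,0,0,0,0,-12,0.6],[0,0,0,0,0,-15,0.6],[0,0,0,0,0,-15,0.6],[0,0,0,0,0,-15,0.6],[0,0,0,0,0,-15,0.6]]' >/dev/null; python3 ln.py
python3 -m creep '[[0,0,0,-30,0,-15,0.6],[0,0,0,-40,0,-10,0.6],[0,0,0,-40,0,-10,0.6],[0,0,0,-40,0,-5,0.6],[0,0,0,-20,0,0,0.6],[0,0,0,0,0,0,0.6],[0,0,0,0,0,0,0.6]]' >/dev/null; python3 ln.py
python3 - <<'E'
from rig import grab_frame
import cv2
for n,(x,y,w,h) in {"side":(225,140,100,85),"top":(225,130,65,85)}.items():
    f=grab_frame(n); cv2.imwrite(f"pics/{n}9f.png",f["color"][:,:,::-1])
    cv2.imwrite(f"pics/{n}9.png",cv2.resize(f["color"][y:y+h,x:x+w,::-1],None,fx=7,fy=7,interpolation=cv2.INTER_CUBIC))
E
```

```text
t 25.32 lane [-8.130e+01 -3.000e-01  3.518e+02] F [ 0.2 -0.2 -0.1] rot [-3.14   0.004 -0.088] M [-0.01  0.03  0.01] op 0.4
t 25.90 lane [-257.2   -1.7  405.2] F [ 0.3 -0.2 -0.3] rot [-3.136 -0.016 -0.089] M [-0.01  0.    0.01] op 0.403
```

View pics/side9.png

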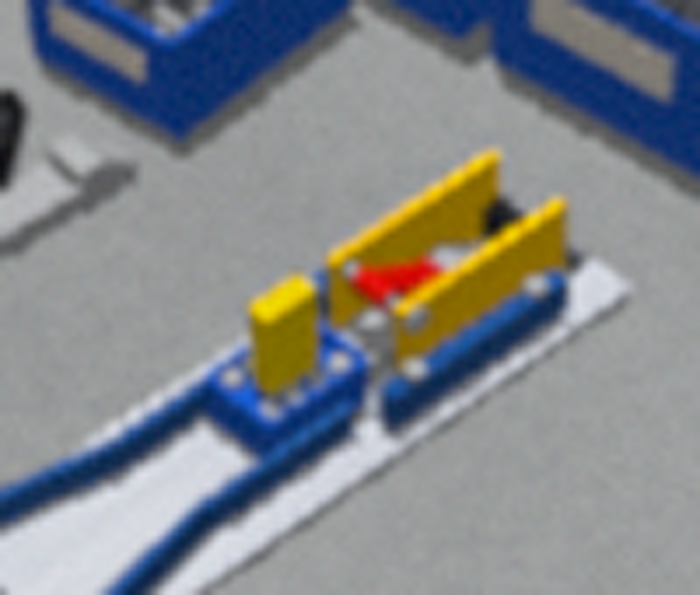

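View pics/top9.png

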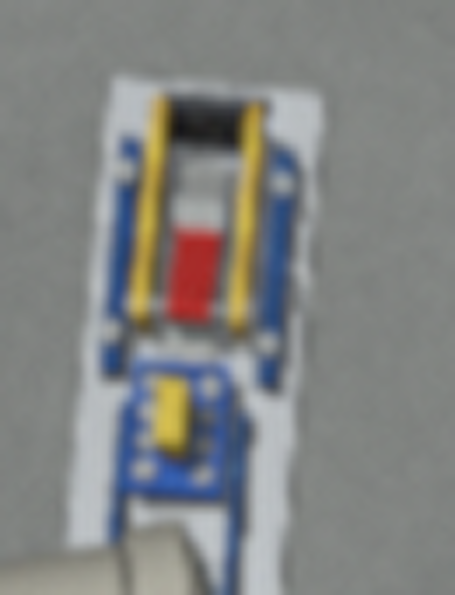

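View pics/top9f.png

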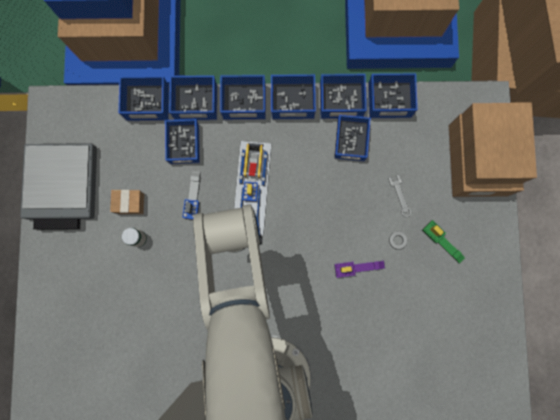

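The cassette sits flat between the walls. The pawl looks as it did at rest, with the tooth showing ahead of it (top crop (200,205)). The spare, carton, wrench, can and collar are where they were, and the robot is clear with about 0 N on it.

```bash
python3 -c "
from rig import job
print(job.sign_off())"
```

```text
the job is handed in; nothing more can be done
None
```

The yellow-tab cassette is locked in the lane, released and handed in at about 26 s. The pawl's angle was only judged by eye, since the state gives no reading of it.

- **Push-in:** I set the cassette in the mouth and pushed it in level. The pawl began to lift at about lane x -113 and clicked at about -75. That puts the gate some 12 mm farther in than nominal. Push forces on the tool peaked near 15 N in the readings, including floor friction. The cassette then touched the buffer at about 2.5 N.
- **First tug:** It held 7–9 N for about 0.7 s. The cassette was lifted about 1 mm with its nose slightly up, and just before that about 2 mm, rubbing up under the pawl. I could not rule out that this raised the pawl a little.
- **Second tug:** I repeated it with the cassette flat. It held about 6–10 N along the lane throughout, including 7–8.4 N for the last 0.6 s, and did not come out.
- **Final checks:** The pictures show the cassette flat between the walls, the tooth ahead of the lowered pawl, and the other things on the bench where they were. The gripper is clear, with about 0 N on the tool.

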